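# Check the coating on a pipe between bench centres

### The job

The blue pipe between the bench centres is due for a coating check: by its brass plug, turn it until the white measuring ring is straight on top (plug upright, its white line under the brass pointer) and let go of the plug. Then take the coating gauge out of its black cradle, hold it upright on the middle of the ring with the V notch of its sprung foot astride the pipe, and press gently until the foot is about half way in. The program finishes while the gripper still holds the gauge there; do not push over or shift the loose coupler, tape roll and caliper.

Things in the scene. Friction and masses are not known exactly. Their poses are not given: they have to be found in the camera images.
- bench_centres: Green bench centres, fixed: rail 94 x 290 x 35 mm along its own y, with two headstocks 120 mm high whose steel cones hold the blue pipe; handwheel at the +y end, brass index pointer (124 mm up) at the -y end. Origin: centre of the rail's underside; z up, y along the pipe, whose axis lies 95 mm above the origin and whose middle is above it.
- pipe (a joint): Turning angle of the blue coated pipe (50 mm diameter, 190 mm long) on the cones, rad. 0: brass plug straight up and white ring on top. Positive: the plug and ring lean towards the -x side of bench_centres (the robot's side). It starts leaning by 0.5 to 1.15. It stays where it is left (friction 0.15 N m).
- plug_grip (a point): Grip point on the brass plug, the handle that turns the pipe: a round knurled knob, 20 mm in diameter, standing radially on the pipe from 40 to 72 mm off the pipe's axis, above a bung 28 mm wide. The point is on the plug's axis, 62 mm from the pipe's axis and 25 mm from the pipe's middle towards -y. Its y runs along the pipe, its z outwards along the plug.
- pipe_spot (a point): Centre of the white painted ring (14 mm) on the pipe's surface, the measuring spot: 45 mm from the pipe's middle towards +y, 25 mm from its axis, on the same line along the pipe as the plug. Its y runs along the pipe, its z points out of the surface.
- gauge: Loose coating gauge, about 0.2 kg, standing in the cradle: grey body 27 mm thick (its x), 62 mm wide (y), 100 mm high (z), orange ends, display on the -x face. Origin: centre of the body's underside. Below it hang a black collar (31 mm wide, 8 mm high) and the sprung steel foot, down to 30 mm below the origin. Grip the body across its 27 mm, 60 to 80 mm above the origin.
- sleeve (a joint): How far the gauge's sprung foot is pushed up into the body, m: 0 free, 0.012 at its stop; half way is 0.006. The spring gives 1.2 N at 0 and 0.3 N more for each mm (3 N half way).
- gauge_tip (a point): Measuring point of the gauge, in the V notch under the sprung foot, on the body's centre line; free, it is 27.6 mm below the gauge's origin, and it moves up with the foot. The notch runs along the gauge's y (its width), so it straddles a pipe that lies along that y; once seated, this point is on the pipe's surface.
- cradle: Black plastic cradle 64 x 96 mm, 57 mm high, fixed to the bench, left or right of the bench centres. It holds the gauge upright by the lowest 20 mm of its body with 2 to 3 mm play; the gauge lifts straight out. Origin: centre of its underside; its axes are those of the gauge standing in it, whose origin is 36 mm above it.
- spare_coupler: White plastic pipe coupler, 101 x 105 x 128 mm high, standing loose on the bench on the other side; leave it. Origin: centre of its underside.
- tape_roll: Roll of cream tape, 104 mm in diameter, 48 mm high, loose behind the bench centres; leave it. Origin: centre of its underside.
- slide_caliper: Slide caliper, 230 mm long, lying loose at the back right; leave it. Origin: its middle, underside.

How it is judged:
By the outcome, as a careful person would: the job done as asked, in the order asked, and still so for the second after the job is handed in, while the arm keeps its last pose, push and grip.
It also fails if it takes over 58 s, if anything falls off the work surface, if the arm or the gripper's body presses on something with over 40 N, if the wrist force passes 120 N, or if a joint passes its speed limit or range.

### The arm

A 7-joint arm with a two-finger parallel gripper is mounted at the origin on a cart in front of the work surface, level with it; the furniture and walls round the work are solid. World frame = base frame: x ahead of the robot, y to its left, z up, the work surface at z = 0. Lengths are in m, angles in rad, forces in N, time in s.
With the tool pointing down it reaches from about 0.4 to 0.85 m from the base axis. Payload 10.4 kg.
Tool frame: the origin (TCP) lies at the very end of the fingers, on their centre line; the grasp point (between the pads) lies 19 mm behind it; z points along the fingers, y is the line along which they close (so a half turn about z gives the same grasp; the last joint's range is limited). The gripper opens to 85 mm and grips with 20 to 120 N. Pads are 22 mm wide; open, the fingers measure 114 mm over their backs; the gripper's body (76 mm by 85 mm) begins 54 mm behind the grasp point. The pads swing forward as they close: fully open they stand 13 mm farther back than shut.
Start: joints at [1.305, 0.332, -0.065, 1.46, 0.022, 1.35, -0.088], TCP at [0.15, -0.607, 0.204] pointing down, gripper open.
Joint ranges: [-2.6, 2.6], [-0.5, 2.12], [-1.47, 1.34], [0.16, 2.42], [-1.27, 4.41], [0.06, 2.06], [-2.6, 2.6]. Speed limits (rad/s): [2.22, 2.22, 2.79, 2.79, 3.14, 3.14, 3.14].

### API

Orientations are given as a unit quaternion [x, y, z, w].
In Python, from workcell import manip gives the robot as it stands.
- The arm moves only by the shell command python3 -m jog 'ROWS' [FORCE]. ROWS is rows parted by semicolons, their numbers by spaces, 1 to 20 of them, each of 7 numbers: a rotation vector rx, ry, rz in rad, then dx, dy, dz in m, then the opening from 0.0 (shut) to 1.0 (fully open); each row is the pose to reach, as a shift and turn from the pose commanded when the command began, along the tool's axes at that moment; what a row does not reach only later rows make up. A row lasts 1/8 s, in which the tool goes at most 0.0625 m and 0.188 rad, less where a joint would pass 70% of its speed; a pose out of reach is approached as far as the arm can. The fingers move at their own pace and stop on an object; FORCE is the grip in N (left out, the last holds). Time passes only in rows, so rows that do not move let the fingers close. It prints the time, the measured TCP pose, the force, the opening and the grip force at its end.
- manip.get_obs(): the state, without advancing time (a new reading comes with each control period).
- manip.camera(name): name is "scene" or "top"; returns the picture (420x560x3 uint8, blue, green, red); there is no depth.
- manip.calibration(name): a dict with "fx", "fy", "cx", "cy" (pixels), "world_from_camera" (4x4, takes a point from camera to world coordinates). Camera axes: x right, y up, looking along -z (the intrinsics and any distortion apply to the point x, -y, -z); pixel columns grow to the right and rows downward; lengths in m; the calibration is good to about 2 mm. A picture is of the moment at which its call begins. calibration takes no time and is no camera call.
- manip.hand_in(): hands the job in; it is judged then, once.
Trained networks look in the newest picture that a camera, given by its name, has taken for a name from the list of things; names that differ only in an ending like _2 or _b are one class to them, and where a whole thing is asked for, a point or a joint stands for the part that bears it (a point fixed in the world has none). Each returns a list of dicts, best first, with "confidence" (0 to 1); they miss things now and then, are a little off and sometimes report something else, mostly with a low value. They report only what shows in the picture. A call takes as long as a camera call.
- manip.outline_of(camera, thing): "mask" (420x560 bool, what is visible of it) and "bbox" ([left, top, right, bottom] in pixels, round what is visible of it).
The state is a dict: "clock": time; "joint_pos": joint angles; "joint_velocities": joint speeds; "tau": joint torques, N m; "position": TCP position; "ee_rot": TCP orientation; "ft_force": force on the tool from outside, world axes, zero at the start; "torque": the same for the moment, N m; "grip_width": opening from 0.0 (shut) to 1.0 (fully open); "grasp_force": force on a finger pad.
Only numpy, scipy, OpenCV 4.12 (cv2) and the standard library are available. Lean on these libraries where they do the work, as an engineer would, in place of code of your own. Each camera call takes 0.05 s, during which the arm holds its last target. There are 200 camera calls.

## Working session

There is one attempt and no reset: what is moved stays moved. The work goes in short steps, Python scripts to look and compute and a shell command to move; the robot and the scene stay as the last step left them, time stands still between calls to the robot, and variables do not carry over. Pictures are saved under pics/ and viewed, at most 10 in all, crops included, and the job is handed in when it is done.

```bash
mkdir -p pics; ls
cat > h.py <<'E'
import numpy as np, cv2
from workcell import manip
from scipy.spatial.transform import Rotation as R
def snap(c,f=None):
    im=manip.camera(c)
    if f: cv2.imwrite('pics/'+f,im)
    return im
E
python3 - <<'E'
from h import *
a=snap('scene','s1.png'); b=snap('top','t1.png')
for c in('scene','top'):
    print(c,manip.calibration(c))
    for t in ['bench_centres','pipe','plug_grip','pipe_spot','gauge','cradle','spare_coupler','tape_roll','slide_caliper']:
        for o in manip.outline_of(c,t)[:2]:
            m=o['mask']; ys,xs=np.nonzero(m); print(t,round(o['confidence'],2),o['bbox'],len(xs),xs.mean().round(1),ys.mean().round(1))
o=manip.get_obs();print(o['clock'],o['position'],o['ee_rot'],o['grip_width'])
E
```

```text
pics
scene {'fx': 430.58593526705204, 'fy': 430.58593526705204, 'cx': 275.2772902948956, 'cy': 216.74864634113652, 'world_from_camera': array([[-0.76251919,  0.49239704, -0.41965419,  0.17957989],
       [-0.64692116, -0.57270096,  0.50349442,  0.54447172],
       [ 0.00758281,  0.65540733,  0.75523754,  0.89289111],
       [ 0.        ,  0.        ,  0.        ,  1.        ]])}
bench_centres 0.76 [242.6, 196.5, 346.5, 308.9] 4888 294.2 252.8
pipe 0.86 [264.7, 204.1, 323.2, 264.4] 1533 299.6 234.2
pipe 0.34 [244.4, 195.2, 345.4, 306.9] 5037 294.6 252.6
plug_grip 0.68 [267.6, 205.0, 328.2, 264.6] 1527 299.7 233.9
pipe_spot 0.84 [265.0, 209.1, 328.1, 268.3] 1479 299.4 233.9
gauge 0.82 [365.5, 159.5, 386.5, 196.1] 414 376.2 175.7
cradle 0.96 [360.8, 178.4, 384.6, 213.2] 501 369.9 201.0
spare_coupler 0.92 [211.3, 312.0, 258.4, 376.7] 2641 232.2 344.7
tape_roll 0.92 [232.5, 174.4, 269.0, 215.3] 1140 251.2 193.6
slide_caliper 0.95 [274.7, 154.0, 342.3, 175.0] 422 299.0 162.7
slide_caliper 0.54 [234.0, 173.7, 271.8, 217.0] 1175 251.3 194.3
top {'fx': 422.84252428606635, 'fy': 422.8425242860
[... 502 characters left out ...]
219.2, 305.4, 246.3] 1185 272.6 226.9
pipe 0.74 [209.7, 209.4, 323.2, 247.9] 3315 270.4 227.4
plug_grip 0.84 [239.4, 218.3, 302.1, 247.6] 1249 273.0 226.6
pipe_spot 0.84 [240.8, 216.0, 305.1, 245.6] 1246 273.5 226.8
gauge 0.59 [364.5, 231.3, 394.4, 246.5] 331 377.0 239.5
gauge 0.35 [338.5, 140.8, 406.4, 187.2] 571 366.7 159.6
cradle 0.58 [351.8, 223.7, 390.0, 258.6] 424 365.9 239.9
spare_coupler 0.65 [152.6, 228.9, 196.9, 264.1] 814 176.0 245.0
spare_coupler 0.54 [238.5, 216.2, 305.5, 247.6] 1330 273.2 227.0
slide_caliper 0.58 [337.2, 141.0, 407.4, 187.6] 568 366.2 159.5
1.0 [ 0.15028932 -0.60667458  0.20434585] [9.92639227e-01 1.21108892e-01 1.82003334e-05 4.17345622e-05] 0.9981000731471872
```

Run:
```python
import cv2,numpy as np
s=cv2.imread('pics/s1.png')[150:320,200:400]; t=cv2.imread('pics/t1.png')[190:275,200:400]
o=np.vstack([cv2.resize(s,(700,595),interpolation=3)[:,:]]); cv2.imwrite('pics/s1c.png',o)
cv2.imwrite('pics/t1c.png',cv2.resize(t,(800,340),interpolation=2))
```

```text
(no output)
```

View pics/s1c.png

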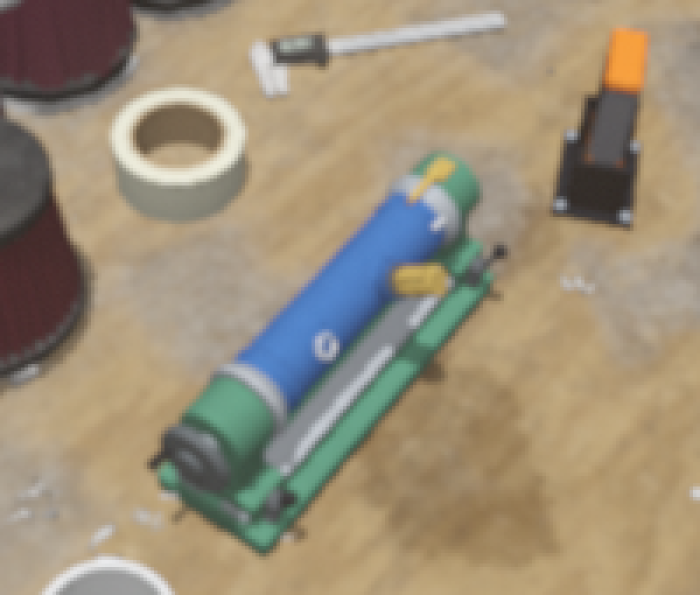

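View pics/t1c.png

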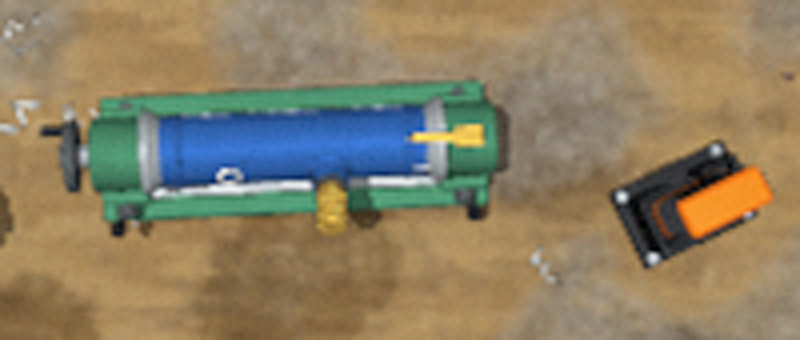

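The pictures show the plug at about (320,230) in scene and (283,245) in top. The ring is at (293,249) in scene and (257,234) in top. The gauge's orange top is at about (383,238) in top, and the plug leans towards the robot. Next I fit simple models to the colour masks in both views.

```bash
cat >> h.py <<'E'
from scipy.optimize import minimize, least_squares
C={c:manip.calibration(c) for c in('scene','top')}
def proj(c,P):
    k=C[c];T=np.linalg.inv(k['world_from_camera']);p=np.atleast_2d(P)@T[:3,:3].T+T[:3,3]
    return np.c_[k['cx']-k['fx']*p[:,0]/p[:,2],k['cy']+k['fy']*p[:,1]/p[:,2]]
def hull(c,P,s=8):
    h=cv2.convexHull(((proj(c,P)+.5)*s).astype(np.float32)).astype(np.int32)
    m=np.zeros((420*s,560*s),np.uint8);cv2.fillPoly(m,[h],255);return cv2.resize(m,(560,420),interpolation=cv2.INTER_AREA)/255.
def hsv(im,lo,hi,box):
    m=cv2.inRange(cv2.cvtColor(im,cv2.COLOR_BGR2HSV),lo,hi)>0
    k=np.zeros_like(m);l,t,r,b=box;k[t:b,l:r]=1;return m&k
def fit(model,masks,p0,steps,reg=lambda p:0):
    f=lambda p:sum(np.abs(hull(c,model(p))-m).sum()/m.sum() for c,m in masks.items())+reg(p)
    s=np.vstack([p0]+[np.array(p0)+np.eye(len(p0))[i]*steps[i] for i in range(len(p0))])
    r=minimize(f,p0,method='Nelder-Mead',options=dict(initial_simplex=s,maxiter=250,xatol=1e-4,fatol=1e-4));return r.x,r.fun
def cyl(p,L=.095,r=.025):
    x,y,z,w=p;u=np.array([-np.sin(w),np.cos(w),0]);a=np.array([np.cos(w),np.sin(w),0]);t=np.linspace(0,6.283,40)[:,None]
    return np.vstack([np.array([x,y,z])+s*L*u+r*(np.cos(t)*a+np.sin(t)*np.array([0,0,1])) for s in(-1,1)])
def box(p,hx=.0135,hy=.031):
    x,y,z,w,h=p;a=np.array([np.cos(w),np.sin(w),0]);u=np.array([-a[1],a[0],0])
    return np.array([np.array([x,y,z-k*h])+i*hx*a+j*hy*u for i in(-1,1) for j in(-1,1) for k in(0,1)])
def spot(p,th,along,rad):
    x,y,z,w=p;a=np.array([np.cos(w),np.sin(w),0]);u=np.array([-a[1],a[0],0])
    return np.array([x,y,z])+along*u+rad*(-np.sin(th)*a+np.cos(th)*np.array([0,0,1]))
E
python3 - <<'E'
from h import *
S=cv2.imread('pics/s1.png');T=cv2.imread('pics/t1.png')
bl={'scene':hsv(S,(100,110,40),(125,255,255),(240,190,350,310)),'top':hsv(T,(100,110,40),(125,255,255),(200,200,330,260))}
for c in bl: bl[c]=cv2.morphologyEx(bl[c].astype(np.uint8),cv2.MORPH_CLOSE,np.ones((7,7)))>0;print(c,bl[c].sum())
pp,f=fit(cyl,bl,[.46,.02,.095,0],[.02,.02,.02,.1]);print('pipe',pp.round(4),f)
for z in (.095,):
    q,f=fit(lambda p:cyl([p[0],p[1],z,p[2]]),bl,[pp[0],pp[1],pp[3]],[.01,.01,.05]);print('z fixed',q.round(4),f)
orr={'scene':hsv(S,(5,170,120),(18,255,255),(355,150,400,215)),'top':hsv(T,(5,170,120),(18,255,255),(350,215,410,265))}
for c in orr:
    n,l,st,ce=cv2.connectedComponentsWithStats(orr[c].astype(np.uint8));i=1+st[1:,4].argmax();orr[c]=l==i;print(c,st[i],ce[i])
for w0 in(.3,-.3,-1.2):
    g,f=fit(box,orr,[.43,-.23,.136,w0,.03],[.02,.02,.02,.2,.01]);print('gauge',g.round(4),f)
    g,f=fit(lambda p:box([p[0],p[1],.136,p[2],p[3]]),orr,[.43,-.23,w0,.03],[.02,.02,.2,.01]);print(' zfix',g.round(4),f)
# gold knob
for c,im,bx in(('scene',S,(305,215,335,240)),('top',T,(275,232,292,252))):
    m=hsv(im,(15,110,80),(32,255,255),bx);ys,xs=np.nonzero(m);print('gold',c,len(xs),xs.mean(),ys.mean(),xs.min(),xs.max(),ys.min(),ys.max())
    bx2=(284,240,302,258) if c=='scene' else (250,228,266,240)
    m=hsv(im,(0,0,130),(179,90,255),bx2);ys,xs=np.nonzero(m);print('ring',c,len(xs),xs.mean(),ys.mean())
for th in(.5,.8,1.1): print(th,[proj(c,spot(pp,th,*v)).round(1).tolist() for v in((-.025,.056),(-.025,.072),(.045,.025)) for c in C])
E
```

```text
scene 1207
top 1145
pipe [0.5469 0.0247 0.0889 0.0571] 0.41694050737084454
z fixed [0.5462 0.0239 0.0625] 0.4324192531323083
scene [373 159  11  17 156] [378.25       167.20512821]
top [369 231  24  19 244] [380.61065574 239.92622951]
gauge [ 0.51   -0.2687  0.1329  0.4766  0.0011] 0.2178551706516991
 zfix [ 0.5095 -0.2678  0.4287  0.0028] 0.2648785533549275
gauge [ 4.481e-01 -2.149e-01  1.339e-01  1.940e-02  1.000e-04] 4.202716580537217
 zfix [ 4.428e-01 -2.188e-01  1.152e-01 -2.000e-04] 4.2180583372483085
gauge [ 166.7048   -2.9808 -168.5946  -48.6425   -0.7381] 2.0011060834590246
 zfix [ 0.5089 -0.2642  0.4001 -0.0245] 0.8331161552473028
gold scene 101 319.8514851485148 229.67326732673268 313 326 226 233
ring scene 78 295.03846153846155 251.0
gold top 189 282.64550264550263 245.1005291005291 275 291 235 251
ring top 70 257.8285714285714 235.87142857142857
0.5 [[[313.1, 222.6]], [[283.1, 234.3]], [[316.4, 220.2]], [[283.3, 237.0]], [[289.7, 246.0]], [[257.6, 230.4]]]
0.8 [[[317.6, 228.2]], [[283.2, 239.3]], [[322.2, 227.4]], [[283.5, 243.5]], [[291.7, 248.5]], [[257.8, 232.5]]]
1.1 [[[320.7, 233.9]], [[283.3, 242.9]], [[326.2, 234.8]], [[283.6, 248.1]], [[293.2, 251.0]], [[257.9, 234.2]]]
```

Run:
```python
from h import *
S=cv2.imread('pics/s1.png');T=cv2.imread('pics/t1.png')
pp=[.5469,.0247,.0889,.0571];g=[.51,-.2687,.1329,.4766,.005]
def ov(c,im,b,k):
    l,t,r,bo=b;o=cv2.resize(im[t:bo,l:r],None,fx=k,fy=k,interpolation=cv2.INTER_CUBIC)
    def d(P,col):
        h=cv2.convexHull(proj(c,P).astype(np.float32))[:,0]; cv2.polylines(o,[((h+.5-[l,t])*k).astype(int)],True,col,1)
    d(cyl(pp),(0,0,255));d(box(g),(255,0,255))
    g2=[g[0],g[1],.057,g[3],.057];d(box(g2,.032,.048),(0,255,255))
    for q in((-.025,.072),(.045,.025)):
        for th in (.8,1.0): cv2.circle(o,tuple(((proj(c,spot(pp,th,*q))[0]+.5-[l,t])*k).astype(int)),2,(0,255,0),-1)
    return o
a=ov('scene',S,(240,150,400,310),3);b=ov('top',T,(205,205,405,265),4)
o=np.zeros((600,800,3),np.uint8)
cv2.imwrite('pics/o1.png',cv2.resize(a,None,fx=1.2,fy=1.2));cv2.imwrite('pics/o2.png',b)
```

```text
(no output)
```

View pics/o1.png

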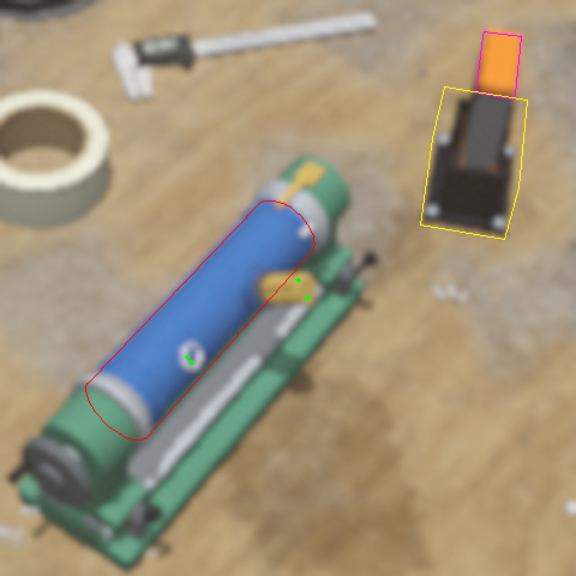

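View pics/o2.png

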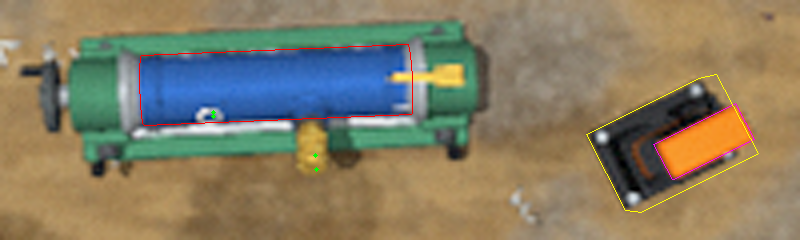

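The gauge fit sits well on the orange top. In scene, the +y pipe end is hidden by the grey collar, so I refit with that end free and add the knob and ring.

```bash
cat > fitp.py <<'E'
from h import *
def knob(p,th,r0=.040,r1=.072,r=.010):
    x,y,z,w=p;a=np.array([np.cos(w),np.sin(w),0]);u=np.array([-a[1],a[0],0]);d=-np.sin(th)*a+np.cos(th)*np.array([0,0,1]);e=np.cross(u,d)
    t=np.linspace(0,6.283,24)[:,None];c=np.array([x,y,z])-.025*u
    return np.vstack([c+q*d+r*(np.cos(t)*u+np.sin(t)*e) for q in(r0,r1)])
def ends(p,s0,s1):
    x,y,z,w=p;u=np.array([-np.sin(w),np.cos(w),0]);m=(s0+s1)/2
    return cyl([*(np.array([x,y,z])+m*u),w],(s1-s0)/2)
def gold(c,im,bx):
    m=hsv(im,(12,90,60),(34,255,255),bx);n,l,st,ce=cv2.connectedComponentsWithStats(m.astype(np.uint8));return l==1+st[1:,4].argmax()
E
python3 - <<'E'
from fitp import *
S=cv2.imread('pics/s1.png');T=cv2.imread('pics/t1.png')
bl={'scene':hsv(S,(100,110,40),(125,255,255),(240,190,350,310)),'top':hsv(T,(100,110,40),(125,255,255),(200,200,330,260))}
G={'scene':gold('scene',S,(305,215,335,240)),'top':gold('top',T,(275,234,292,252))}
ring={'scene':np.array([292.4,248.1]),'top':np.array([256.6,233.3])}
ig={c:cv2.dilate(G[c].astype(np.uint8),np.ones((5,5)))>0 for c in G}
for c in G:print(c,G[c].sum(),[ (v.min(),v.max()) for v in np.nonzero(G[c])])
for c in bl: # fill ring, drop bung specks
    h=cv2.morphologyEx(bl[c].astype(np.uint8),cv2.MORPH_CLOSE,np.ones((7,7)));bl[c]=h>0
def cost(q,full=False):
    p=q[:4];th=q[4]
    a=[]
    for c in bl:
        m=hull(c,ends(p,*( (q[5],q[6]) if c=='scene' else (q[7],q[8]))),4)
        a.append((np.abs(m-bl[c])*~ig[c]).sum()/1200)
    k=[np.abs(hull(c,knob(p,th),4)-G[c]).sum()/150 for c in G]
    r=[proj(c,spot(p,th,.045,.025))[0]-ring[c] for c in G]
    if full:print(np.round(a,3),np.round(k,3),np.round(r,2))
    return 2*sum(a)+sum(k)+.2*sum((np.array(r)**2).ravel())
for z in(None,.095):
  q0=np.array([.547,.026,.092 if z is None else z,.055,.9,-.09,.085,-.093,.093]);st=[.006,.006,.006,.03,.15,.01,.01,.006,.006]
  f=cost if z is None else (lambda q:cost(np.r_[q[:2],z,q[3:]]))
  for i in range(2):
    r=minimize(f,q0,method='Nelder-Mead',options=dict(initial_simplex=np.vstack([q0,q0+np.diag(st)]),maxiter=900,xatol=1e-4,fatol=1e-4));q0=r.x
  if z:q0[2]=z
  print(q0.round(4),r.fun);cost(q0,True)
  print('grip',spot(q0[:4],q0[4],-.025,.062),'ring',spot(q0[:4],q0[4],.045,.025))
E
```

```text
scene 114 [(np.int64(225), np.int64(233)), (np.int64(313), np.int64(327))]
top 203 [(np.int64(235), np.int64(251)), (np.int64(275), np.int64(291))]
[ 0.5452  0.0265  0.0979  0.0416  0.9312 -0.0827  0.0683 -0.0906  0.0922] 1.293287648220945
[0.126 0.059] [0.148 0.734] [[-0.05 -0.07]
 [ 0.35  0.28]]
grip [ 0.49656941 -0.00057991  0.13492034] ring [0.52331948 0.0705936  0.11283496]
[ 0.5455  0.0259  0.095   0.0443  0.9059 -0.0866  0.0683 -0.0898  0.0928] 1.3517244975983003
[0.113 0.054] [0.148 0.775] [[-0.12  0.28]
 [ 0.61  0.11]]
grip [ 0.49788537 -0.00121126  0.1332544 ] ring [0.52387759 0.07000833 0.11042516]
```

```bash
cat >> h.py <<'E'
def tool(tilt,yaw):
    # tool z tilts forward by tilt; tool x at yaw; y closes along -pipe
    a=np.array([np.cos(yaw),np.sin(yaw),0]);z=np.sin(tilt)*a-np.cos(tilt)*np.array([0,0,1]);y=np.array([np.sin(yaw),-np.cos(yaw),0])
    return np.c_[np.cross(y,z),y,z]
def rel(tgt,gp,back=.019):
    """tgt: R, gp: grasp point -> row from measured pose"""
    o=manip.get_obs();R0=R.from_quat(o['ee_rot']);Rt=R.from_matrix(tgt);p=np.array(gp)+back*tgt[:,2]
    rv=(R0.inv()*Rt).as_rotvec();d=R0.inv().apply(p-o['position'])
    print(np.r_[rv,d].round(4),'rows>=',max(np.linalg.norm(d)/.0625,np.linalg.norm(rv)/.188).__round__(1))
E
python3 - <<'E'
from h import *
w=.043;p=[.5453,.0262,.0957,w];th=.92
print(manip.get_obs()['clock'])
for t in(.5,.9):
  for r in(.16,.062): rel(tool(t,w),spot(p,th,-.025,r))
E
```

```text
1.0
[-0.0499  0.4983  0.1956  0.4148 -0.5183  0.0284] rows>= 10.6
[-0.0499  0.4983  0.1956  0.4912 -0.5028  0.0877] rows>= 11.3
[-0.0898  0.8969  0.1862  0.4204 -0.5171  0.0235] rows>= 10.7
[-0.0898  0.8969  0.1862  0.4969 -0.5017  0.0829] rows>= 11.4
```

```bash
python3 -m jog '-.02 .2 .09 .17 -.26 -.04 1;-.02 .2 .09 .17 -.26 -.04 1;-.02 .2 .09 .17 -.26 -.04 1;-.02 .2 .09 .17 -.26 -.04 1;-.02 .2 .09 .17 -.26 -.04 1;-.02 .2 .09 .17 -.26 -.04 1;-.09 .897 .186 .42 -.517 .0235 1;-.09 .897 .186 .42 -.517 .0235 1;-.09 .897 .186 .42 -.517 .0235 1;-.09 .897 .186 .42 -.517 .0235 1;-.09 .897 .186 .42 -.517 .0235 1;-.09 .897 .186 .42 -.517 .0235 1;-.09 .897 .186 .42 -.517 .0235 1;-.09 .897 .186 .42 -.517 .0235 1;-.09 .897 .186 .42 -.517 .0235 1' 30
python3 - <<'E'
from h import *
w=.043;p=[.5453,.0262,.0957,w];th=.92
o=manip.get_obs();print(o['joint_pos'].round(2) if hasattr(o['joint_pos'],'round') else o['joint_pos'])
rel(tool(.9,w),spot(p,th,-.025,.16))
rel(tool(.9,w),spot(p,th,-.025,.062))
E
```

```text
clock: 2.88
position: [0.5185, -0.0516, 0.2271]
ee_rot: [0.91, 0.024, 0.414, -0.016]
ft_force: [-0.3, -0.3, 0.4]
grip_width: 1.003
grasp_force: 0.0
[ 0.79 -0.5  -0.53  2.41 -1.05  0.52 -0.53]
[-0.0162  0.0459  0.001  -0.0889 -0.0522 -0.0308] rows>= 1.7
[-0.0162  0.0459  0.001  -0.0824 -0.0506  0.0669] rows>= 1.9
```

Joints 2 and 4 are at their limits, so full tilt does not reach. I use a small tilt and let the round knob pivot between the pads.

Run:
```python
from h import *
w=.043;p=[.5453,.0262,.0957,w];th=.92
g=spot(p,th,-.025,.062);print(g)
for t in(.3,.45):
  for b in(.1,.0): rel(tool(t,w),g-b*tool(t,w)[:,2])
```

```text
[ 0.49709296 -0.00089731  0.13326085]
[-0.0153 -0.5541  0.0059 -0.0407 -0.0519 -0.0209] rows>= 2.9
[-0.0153 -0.5541  0.0059 -0.0933 -0.0506  0.0641] rows>= 2.9
[-0.0156 -0.4041  0.0047 -0.0514 -0.052  -0.0265] rows>= 2.2
[-0.0156 -0.4041  0.0047 -0.0908 -0.0506  0.0654] rows>= 2.2
```

```bash
python3 -m jog '-.015 -.554 .006 -.04 -.052 -.021 1;-.015 -.554 .006 -.04 -.052 -.021 1;-.015 -.554 .006 -.04 -.052 -.021 1;-.015 -.554 .006 -.04 -.052 -.021 1;-.015 -.554 .006 -.04 -.052 -.021 1;-.015 -.554 .006 -.04 -.052 -.021 1'
python3 - <<'E'
from h import *
w=.043;p=[.5453,.0262,.0957,w];th=.92
o=manip.get_obs();print(np.round(o['joint_pos'],2))
g=spot(p,th,-.025,.062);t=.3
rel(tool(t,w),g-.1*tool(t,w)[:,2])
rel(tool(t,w),g)
s=snap('scene','s2.png');T=snap('top','t2.png')
a=cv2.resize(s[140:300,230:390],(600,600),interpolation=2);cv2.imwrite('pics/s2c.png',a)
E
```

```text
clock: 3.62
position: [0.4724, -0.0036, 0.21]
ee_rot: [0.989, 0.02, 0.149, -0.004]
ft_force: [-1.0, 0.6, -1.1]
grip_width: 1.001
grasp_force: 0.0
[ 0.7  -0.27 -0.67  2.06 -0.22  1.   -1.41]
[-0.0014  0.0005 -0.0021  0.001  -0.0016 -0.0004] rows>= 0.0
[-0.0014  0.0005 -0.0021  0.001  -0.0015  0.0996] rows>= 1.6
```

View pics/s2c.png

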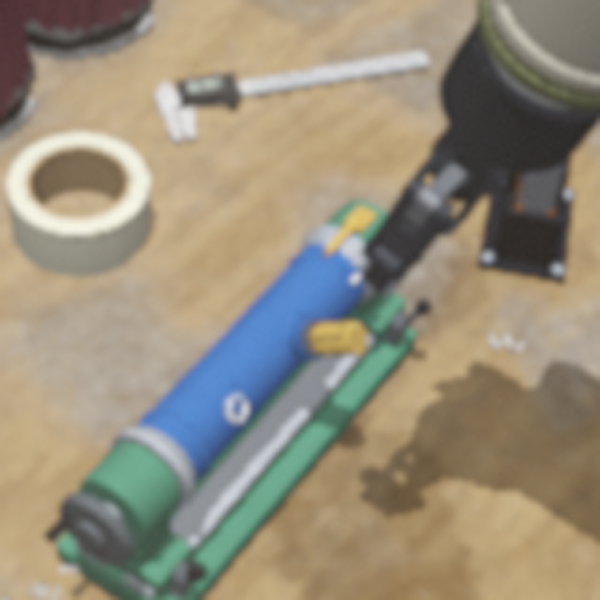

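The picture shows the path down to the knob, at crop (335,338), free, with the open finger above and behind it. I descend and close on the knob.

```bash
python3 -m jog '0 0 0 .001 -.0015 .05 1;0 0 0 .001 -.0015 .095 1;0 0 0 .001 -.0015 .095 1;0 0 0 .001 -.0015 .095 .6;0 0 0 .001 -.0015 .095 0.2;0 0 0 .001 -.0015 .095 0.1;0 0 0 .001 -.0015 .095 0;0 0 0 .001 -.0015 .095 0;0 0 0 .001 -.0015 .095 0;0 0 0 .001 -.0015 .095 0' 25
python3 - <<'E'
from h import *
w=.043;p=[.5453,.0262,.0957,w]
o=manip.get_obs();P=o['position'];z=R.from_quat(o['ee_rot']).as_matrix()[:,2];print(P,P-.019*z,o['torque'],o['ft_force'])
for r in (.062,):
  for i,(th,t) in enumerate([(.92-.115*k,.3-.0375*k) for k in range(1,9)]): rel(tool(t,w),spot(p,th,-.025,.0645))
E
```

```text
clock: 4.97
position: [0.5015, -0.0001, 0.1202]
ee_rot: [0.989, 0.021, 0.149, -0.004]
ft_force: [-0.3, -0.6, -0.2]
grip_width: 0.003
grasp_force: 0.0
[ 5.01540595e-01 -9.10649782e-05  1.20240019e-01] [ 4.95949183e-01 -3.43681278e-04  1.38396899e-01] [-0.04291102  0.29635983  0.00971447] [-0.29735815 -0.62259507 -0.23275177]
[-0.0007 -0.0365 -0.001   0.0037  0.0006 -0.0008] rows>= 0.2
[-0.0007 -0.074  -0.0009  0.0096  0.0006 -0.004 ] rows>= 0.4
[-0.0007 -0.1115 -0.0009  0.0159  0.0006 -0.0065] rows>= 0.6
[-0.0007 -0.149  -0.0009  0.0225  0.0006 -0.0082] rows>= 0.8
[-0.0007 -0.1865 -0.0009  0.0291  0.0006 -0.0091] rows>= 1.0
[-0.0007 -0.224  -0.0009  0.0359  0.0006 -0.0092] rows>= 1.2
[-0.0008 -0.2615 -0.0009  0.0425  0.0006 -0.0084] rows>= 1.4
[-0.0008 -0.299  -0.0009  0.049   0.0006 -0.0068] rows>= 1.6
```

The grip closed on nothing, so I look.

Run:
```python
from h import *
s=snap('scene','s3.png');T=snap('top','t3.png')
o=manip.get_obs()['position']
a=cv2.resize(s[180:270,240:360],(640,480),interpolation=2);
for q in [o,np.array([.4971,-.0009,.1333])]:
    pass
cv2.imwrite('pics/s3c.png',a)
b=cv2.resize(T[205:265,220:330],(640,349),interpolation=2)
cv2.imwrite('pics/t3c.png',b)
print(proj('scene',o),proj('top',o))
```

```text
[[319.05204785 232.33106488]] [[282.29512132 241.73968185]]
```

View pics/s3c.png

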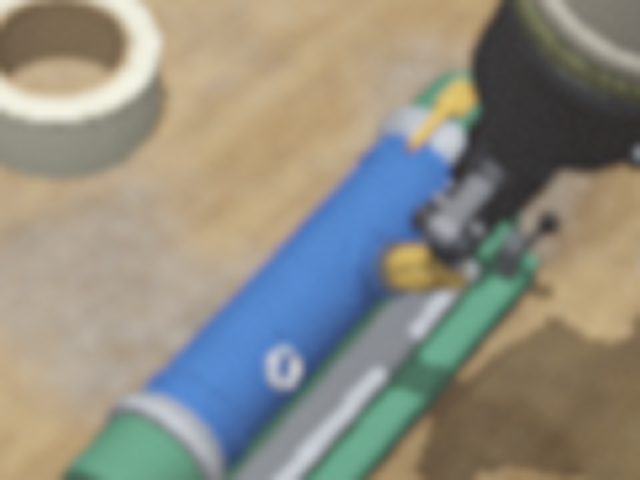

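View pics/t3c.png

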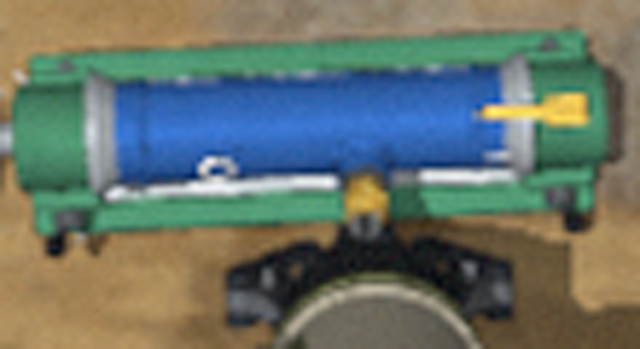

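Run:
```python
from h import *
w=.043;M=tool(.3,w)
P=np.array([.4724,-.0036,.21])
for s in(-.05,.05): q=P+s*M[:,1]-.013*M[:,2];print('open',s,proj('scene',q).round(1),proj('top',q).round(1))
P=np.array([.5015,-.0001,.1202])
for b in(0,.01,.019,.03): print(b,proj('scene',P-b*M[:,2]).round(1),proj('top',P-b*M[:,2]).round(1))
s=cv2.imread('pics/s2.png');T=cv2.imread('pics/t2.png');T3=cv2.imread('pics/t3.png');s3=cv2.imread('pics/s3.png')
o=np.zeros((560,800,3),np.uint8)
o[:280,:400]=cv2.resize(s[195:251,280:360],(400,280),interpolation=2)
o[280:,:400]=cv2.resize(s3[205:245,295:352],(400,280),interpolation=2)
o[:280,400:]=cv2.resize(T[210:280,230:330],(400,280),interpolation=2)
o[280:,400:]=cv2.resize(T3[225:260,258:308],(400,280),interpolation=2)
cv2.imwrite('pics/c4.png',o)
```

```text
open -0.05 [[323.6 223. ]] [[264.2 255.1]]
open 0.05 [[349.3 195.2]] [[304.  253.9]]
0 [[319.1 232.4]] [[282.3 241.8]]
0.01 [[320.5 230.4]] [[282.4 242.8]]
0.019 [[321.8 228.5]] [[282.4 243.8]]
0.03 [[323.4 226.3]] [[282.5 245. ]]
```

View pics/c4.png

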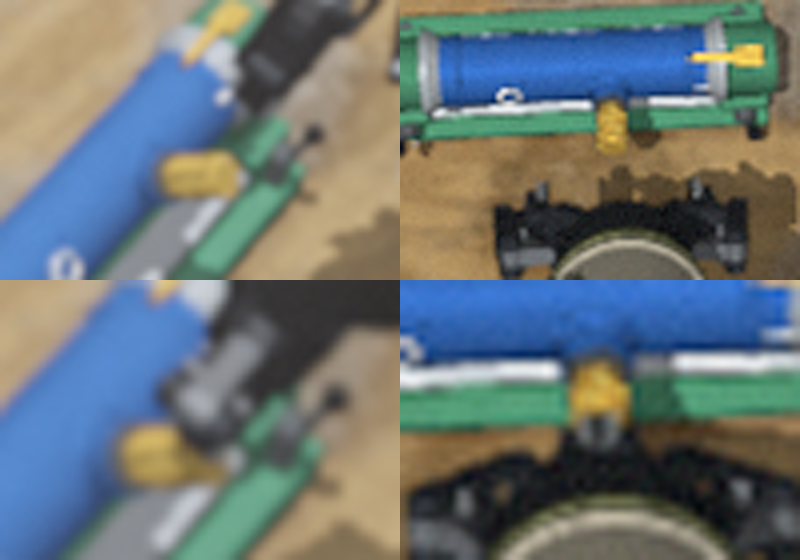

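Run:
```python
from h import *
m={'scene':(324.5,228.5),'top':(282.75,243.75)}
f=lambda X:np.concatenate([proj(c,X)[0]-m[c] for c in m])
r=least_squares(f,[.5,0,.13]);print(r.x,r.fun)
P=np.array([.5015,-.0001,.1202]);M=tool(.3,.043);print((r.x-P)@M)
# knob again on clean frames, z=.095..; wood excluded
from fitp import *
S=cv2.imread('pics/s2.png');T=cv2.imread('pics/t2.png')
for c,im,bx in(('scene',S,(305,215,335,240)),('top',T,(274,232,293,252))):
    for lo in((18,150,90),(18,170,90)):
        mm=hsv(im,lo,(34,255,255),bx);n,l,st,ce=cv2.connectedComponentsWithStats(mm.astype(np.uint8));i=1+st[1:,4].argmax();print(c,st[i],ce[i].round(1))
for th in(.8,.9,1.,1.1,1.2):
    print(th,[ (proj(c,knob([.5455,.026,.095,.043],th)).min(0).round(1).tolist(),proj(c,knob([.5455,.026,.095,.043],th)).max(0).round(1).tolist()) for c in C])
```

```text
[ 0.49308025 -0.00289662  0.13888585] [-1.01642442 -0.14006859  0.60570269  1.0721267 ]
[-0.00262906  0.0024321  -0.02037271]Traceback (most recent call last):
  File "<stdin>", line 11, in <module>
ValueError: attempt to get argmax of an empty sequence
```

The fingertips triangulate about 20 mm behind the reported TCP, i.e. above the knob. I open, back off a little, and go 20 mm deeper.

```bash
python3 -m jog '0 0 0 0 0 -.03 .3;0 0 0 0 0 -.03 .9;0 0 0 0 0 -.03 .9;0 0 0 0 0 -.03 .9;0 0 0 0 0 -.03 .9;0 0 0 0 0 0 .9;0 0 0 0 0 .02 .9;0 0 0 0 0 .02 .9;0 0 0 0 0 .02 .1;0 0 0 0 0 .02 0;0 0 0 0 0 .02 0;0 0 0 0 0 .02 0;0 0 0 0 0 .02 0;0 0 0 0 0 .02 0'
```

```text
clock: 6.82
position: [0.5076, -0.0012, 0.1018]
ee_rot: [0.989, 0.02, 0.149, -0.003]
ft_force: [-3.6, -4.8, 4.8]
grip_width: 0.215
grasp_force: 24.6
```

Width 0.215, about 18 mm, with 25 N on the pads: the knob is held. Next I work out the arc round the pipe axis.

```bash
cat > arc.py <<'E'
from h import *
import sys
w=.043;p=[.5455,.026,.0955,w]
def state(b=.025):
    o=manip.get_obs();M=R.from_quat(o['ee_rot']).as_matrix();g=o['position']-b*M[:,2];a=np.array([np.cos(w),np.sin(w),0]);v=g-np.array(p[:3])
    x=v@a;print('pivot r',np.hypot(x,v[2]).round(4),'th',np.arctan2(-x,v[2]).round(3),'along',(v@[-a[1],a[0],0]).round(4),'F',np.round(o['ft_force'],1),'w',o['grip_width'].__round__(3),'t',o['clock']);return np.hypot(x,v[2]),np.arctan2(-x,v[2]),v@[-a[1],a[0],0],np.arctan2(M[:,2]@a,-M[2,2])
E
python3 - <<'E'
from arc import *
r,th,al,t=state();print(t)
for k in range(1,9): rel(tool(t*(1-k/8),w),spot(p,th*(1-k/8),al,r),.025)
E
```

```text
pivot r 0.0554 th 0.995 along -0.0256 F [-3.6 -4.8  4.8] w 0.215 t 6.825
0.29961948944013983
[ 0.0014 -0.0375 -0.0019  0.0046 -0.     -0.0041] rows>= 0.2
[ 0.0014 -0.0749 -0.0019  0.0097 -0.     -0.0075] rows>= 0.4
[ 0.0013 -0.1124 -0.0019  0.0151 -0.     -0.0102] rows>= 0.6
[ 1.300e-03 -1.498e-01 -1.900e-03  2.080e-02 -1.000e-04 -1.200e-02] rows>= 0.8
[ 1.200e-03 -1.873e-01 -2.000e-03  2.670e-02 -1.000e-04 -1.310e-02] rows>= 1.0
[ 1.200e-03 -2.247e-01 -2.000e-03  3.270e-02 -1.000e-04 -1.340e-02] rows>= 1.2
[ 1.200e-03 -2.622e-01 -2.000e-03  3.860e-02 -1.000e-04 -1.280e-02] rows>= 1.4
[ 1.100e-03 -2.996e-01 -2.000e-03  4.440e-02 -1.000e-04 -1.150e-02] rows>= 1.6
```

Half the arc first, slowly, then check.

```bash
python3 -m jog '0 -.019 0 .0023 0 -.002 0;0 -.0375 0 .0046 0 -.0041 0;0 -.056 0 .007 0 -.006 0;0 -.075 0 .0097 0 -.0075 0;0 -.094 0 .0124 0 -.009 0;0 -.112 0 .0151 0 -.0102 0;0 -.131 0 .018 0 -.0111 0;0 -.15 0 .0208 0 -.012 0;0 -.15 0 .0208 0 -.012 0' 25
python3 - <<'E'
from arc import *
r,th,al,t=state()
s=snap('scene','s5.png');T=snap('top','t5.png')
for b in (range(1),):
  for c,im,bx in(('scene',s,(280,235,304,262)),('top',T,(248,218,268,240))):
    m=hsv(im,(0,0,120),(179,110,255),bx);ys,xs=np.nonzero(m);print(c,len(xs),xs.mean().round(1) if len(xs) else 0,ys.mean().round(1) if len(xs) else 0)
for q in np.arange(.1,1.1,.1): print(q.round(1),[proj(c,spot(p,q,.045,.025))[0].round(1).tolist() for c in C])
E
```

```text
clock: 7.95
position: [0.5234, -0.0002, 0.1187]
ee_rot: [0.997, 0.021, 0.073, -0.001]
ft_force: [-3.4, -5.3, 2.2]
grip_width: 0.221
grasp_force: 25.2
pivot r 0.055 th 0.511 along -0.0252 F [-3.4 -5.3  2.2] w 0.221 t 7.95
scene 193 294.3 250.8
top 88 256.0 233.2
0.1 [[286.3, 242.0], [256.8, 227.1]]
0.2 [[287.2, 242.6], [256.9, 228.0]]
0.3 [[288.0, 243.3], [256.9, 228.9]]
0.4 [[288.8, 244.1], [256.9, 229.7]]
0.5 [[289.6, 244.8], [257.0, 230.5]]
0.6 [[290.4, 245.7], [257.0, 231.3]]
0.7 [[291.0, 246.5], [257.1, 232.1]]
0.8 [[291.7, 247.4], [257.1, 232.7]]
0.9 [[292.2, 248.2], [257.2, 233.4]]
1.0 [[292.7, 249.1], [257.2, 233.9]]
```

```bash
cat >> arc.py <<'E'
def ringfit(im,c,p=p):
    hv=cv2.cvtColor(im,cv2.COLOR_BGR2HSV).astype(np.float32);wh=(hv[...,2]*(255-hv[...,1])/255)
    ph=np.linspace(0,6.283,24,endpoint=False);best=[]
    def samp(th,al,r):
        P=np.array([spot(p,th+r*np.sin(q)/.025,al+r*np.cos(q),.025) for q in ph]);uv=proj(c,P).astype(np.float32)
        return cv2.remap(wh,uv[:,:1],uv[:,1:],cv2.INTER_LINEAR).mean()
    for th in np.arange(-.4,1.21,.02):
        for al in np.arange(.037,.054,.002): best.append((samp(th,al,.0055)-samp(th,al,.0105)-.3*samp(th,al,.0005),th,al))
    best.sort();return [tuple(np.round(b,3).tolist()) for b in best[::-1][:3]]
def look(n):
    for c in('scene','top'): print(c,ringfit(snap(c,n+c+'.png'),c))
E
python3 - <<'E'
from arc import *
for f in('s1','t1','s5','t5'): print(f,ringfit(cv2.imread(f'pics/{f}.png'),'scene' if f[0]=='s' else 'top'))
r,th,al,t=state()
for k in range(1,9): rel(tool(t*(1-k/8),w),spot(p,th*(1-k/8),al,r),.025)
E
```

```text
s1 [(8.841, 0.96, 0.045), (8.451, 0.94, 0.045), (7.905, 0.98, 0.045)]
t1 [(42.988, 0.98, 0.047), (42.522, 0.96, 0.047), (41.061, 1.0, 0.047)]
s5 [(17.827, 0.54, 0.045), (17.607, 0.56, 0.045), (15.842, 0.52, 0.045)]
t5 [(40.712, 0.56, 0.045), (40.642, 0.58, 0.045), (38.632, 0.54, 0.045)]
pivot r 0.055 th 0.51 along -0.0252 F [-2.9 -4.7  1.7] w 0.221 t 8.05
[ 0.0004 -0.0184 -0.0017  0.0029 -0.     -0.0011] rows>= 0.1
[ 0.0004 -0.0368 -0.0017  0.0058 -0.     -0.0021] rows>= 0.2
[ 0.0004 -0.0552 -0.0017  0.0088 -0.     -0.0028] rows>= 0.3
[ 0.0004 -0.0737 -0.0017  0.0118 -0.     -0.0033] rows>= 0.4
[ 0.0004 -0.0921 -0.0017  0.0148 -0.     -0.0036] rows>= 0.5
[ 0.0003 -0.1105 -0.0017  0.0179 -0.     -0.0037] rows>= 0.6
[ 0.0003 -0.1289 -0.0017  0.0209 -0.     -0.0036] rows>= 0.7
[ 0.0003 -0.1473 -0.0017  0.0239 -0.     -0.0033] rows>= 0.8
```

The ring fit is consistent between both views: 0.97 before and 0.56 now. I continue to upright.

```bash
python3 -m jog '0 -.018 0 .0029 0 -.0011 0;0 -.037 0 .0058 0 -.0021 0;0 -.055 0 .0088 0 -.0028 0;0 -.074 0 .0118 0 -.0033 0;0 -.092 0 .0148 0 -.0036 0;0 -.11 0 .0179 0 -.0037 0;0 -.129 0 .0209 0 -.0036 0;0 -.147 0 .0239 0 -.0033 0;0 -.147 0 .0250 0 -.0031 0;0 -.147 0 .025 0 -.0031 0'
python3 - <<'E'
from arc import *
state();look('a')
E
```

```text
clock: 9.3
position: [0.5483, 0.0013, 0.1262]
ee_rot: [1.0, 0.021, 0.001, -0.0]
ft_force: [-2.9, -3.0, 5.1]
grip_width: 0.216
grasp_force: 25.7
pivot r 0.0558 th -0.03 along -0.0248 F [-2.9 -3.   5.1] w 0.216 t 9.3
scene [(13.597, 0.1, 0.045), (13.341, 0.12, 0.045), (11.624, 0.08, 0.045)]
top [(28.352, 0.16, 0.047), (28.277, 0.18, 0.047), (28.015, 0.14, 0.047)]
```

Run:
```python
from arc import *
s=cv2.imread('pics/ascene.png');T=cv2.imread('pics/atop.png')
o=np.zeros((600,800,3),np.uint8)
o[:300]=cv2.resize(T[208:246,225:326],(800,300),interpolation=2)
o[300:,:400]=cv2.resize(s[185:230,285:345],(400,300),interpolation=2)
o[300:,400:]=cv2.resize(s[225:270,260:320],(400,300),interpolation=2)
cv2.imwrite('pics/c5.png',o)
hv=cv2.cvtColor(T,cv2.COLOR_BGR2HSV).astype(int)
for c in (246,250,266,270): print(c,[tuple(hv[r,c]) for r in range(214,240,1)] if c==250 else '')
```

```text
246 
250 [(np.int64(76), np.int64(126), np.int64(148)), (np.int64(75), np.int64(119), np.int64(152)), (np.int64(74), np.int64(115), np.int64(153)), (np.int64(73), np.int64(117), np.int64(157)), (np.int64(87), np.int64(90), np.int64(125)), (np.int64(109), np.int64(136), np.int64(126)), (np.int64(109), np.int64(181), np.int64(144)), (np.int64(108), np.int64(184), np.int64(158)), (np.int64(108), np.int64(183), np.int64(171)), (np.int64(108), np.int64(184), np.int64(177)), (np.int64(108), np.int64(183), np.int64(190)), (np.int64(108), np.int64(190), np.int64(200)), (np.int64(108), np.int64(186), np.int64(211)), (np.int64(108), np.int64(186), np.int64(207)), (np.int64(108), np.int64(187), np.int64(194)), (np.int64(108), np.int64(188), np.int64(186)), (np.int64(108), np.int64(193), np.int64(177)), (np.int64(108), np.int64(180), np.int64(176)), (np.int64(108), np.int64(196), np.int64(163)), (np.int64(108), np.int64(185), np.int64(150)), (np.int64(108), np.int64(186), np.int64(137)), (np.int64(108), np.int64(200), np.int64(112)), (np.int64(103), np.int64(32), np.int64(112)), (np.int64(103), np.int64(11), np.int64(210)), (np.int64(99), np.int64(21), np.int64(161)), (np.int64(75), np.int64(122), np.int64(132))]
266 
270
```

View pics/c5.png

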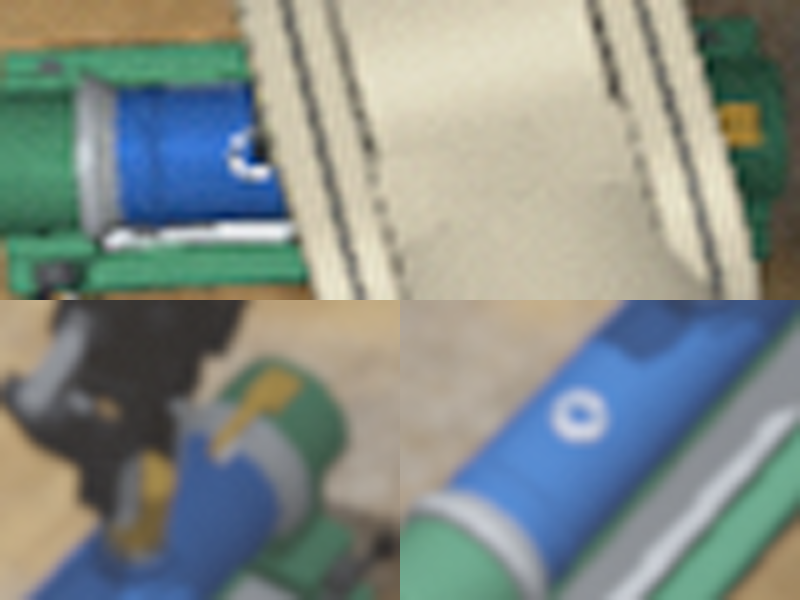

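The scene crops show the pointer with the white line hidden beneath it, and the ring at crop (580,415). I measure the ring against the pipe's own edges in each picture, so that calibration offsets drop out.

```bash
cat >> arc.py <<'E'
def lateral(im,c,p=p,als=(.028,.032,.058,.062)):
    """pipe edges across the pipe at stations; return offset (m, along image-lateral) of image edges vs model, using blue hue-ness"""
    hv=cv2.cvtColor(im,cv2.COLOR_BGR2HSV).astype(np.float32)
    b=((np.abs(hv[...,0]-108)<8)&(hv[...,1]>110)).astype(np.float32);out=[]
    n=np.cos(p[3]),np.sin(p[3]),0
    for al in als:
        s=np.arange(-.05,.0501,.0005);P=np.array([spot(p,0,al,0)+q*np.array(n) for q in s]);uv=proj(c,P).astype(np.float32)
        v=cv2.remap(b,uv[:,:1],uv[:,1:],cv2.INTER_LINEAR)[:,0]
        # model silhouette extents in same image-line coordinate
        cir=np.array([spot(p,t,al,.025) for t in np.linspace(-3.14,3.14,200)]);d=uv[-1]-uv[0];k=(proj(c,cir)-uv[0])@d/(d@d)*.1-.05
        i=np.nonzero(v>.5)[0]; out.append((al,round(s[i[0]]*1e3,1),round(s[i[-1]]*1e3,1),round(k.min()*1e3,1),round(k.max()*1e3,1)))
    return out
E
python3 - <<'E'
from arc import *
for f in('s1','t1','ascene','atop'): 
    for l in lateral(cv2.imread(f'pics/{f}.png'),'scene' if f[0:1]=='s' or f=='ascene' else 'top'): print(f,l)
E
```

```text
s1 (0.028, np.float64(-25.5), np.float64(24.0), np.float64(-25.3), np.float64(27.0))
s1 (0.032, np.float64(-4.0), np.float64(24.0), np.float64(-25.3), np.float64(27.1))
s1 (0.058, np.float64(-26.5), np.float64(24.5), np.float64(-25.3), np.float64(27.1))
s1 (0.062, np.float64(-26.0), np.float64(24.5), np.float64(-25.3), np.float64(27.2))
t1 (0.028, np.float64(-22.5), np.float64(22.0), np.float64(-24.9), np.float64(25.2))
t1 (0.032, np.float64(-22.5), np.float64(23.0), np.float64(-24.9), np.float64(25.2))
t1 (0.058, np.float64(-24.5), np.float64(23.0), np.float64(-24.9), np.float64(25.2))
t1 (0.062, np.float64(-24.5), np.float64(20.5), np.float64(-24.9), np.float64(25.2))
ascene (0.028, np.float64(-25.5), np.float64(24.0), np.float64(-25.3), np.float64(27.0))
ascene (0.032, np.float64(-25.5), np.float64(24.0), np.float64(-25.3), np.float64(27.1))
ascene (0.058, np.float64(-26.5), np.float64(24.5), np.float64(-25.3), np.float64(27.1))
ascene (0.062, np.float64(-26.0), np.float64(24.5), np.float64(-25.3), np.float64(27.2))Traceback (most recent call last):
  File "<stdin>", line 3, in <module>
  File "arc.py", line 28, in lateral
    i=np.nonzero(v>.5)[0]; out.append((al,round(s[i[0]]*1e3,1),round(s[i[-1]]*1e3,1),round(k.min()*1e3,1),round(k.max()*1e3,1)))
                                                  ~^^^
IndexError: index 0 is out of bounds for axis 0 with size 0
```

Measured against its own edges, the ring still leans about 0.04. I nudge 2 mm, release half open and lift away along the tool.

```bash
python3 -m jog '0 0 0 .001 0 0 0;0 0 0 .002 0 0 0;0 0 0 .002 0 0 0;0 0 0 .002 0 0 .25;0 0 0 .002 0 0 .45;0 0 0 .002 0 0 .45;0 0 0 .002 0 -.04 .45;0 0 0 .002 0 -.1 .45;0 0 0 -.05 .05 -.14 .45;0 0 0 -.1 .1 -.14 .45;0 0 0 -.14 .14 -.14 .45;0 0 0 -.14 .18 -.14 .8;0 0 0 -.14 .18 -.14 .8;0 0 0 -.14 .18 -.14 .8'
python3 - <<'E'
from arc import *
look('b');print(manip.get_obs()['clock'])
for c in('scene','top'):
    for l in lateral(cv2.imread(f'pics/b{c}.png'),c): print(c,np.array(l))
T=cv2.imread('pics/btop.png');s=cv2.imread('pics/bscene.png')
o=np.zeros((600,800,3),np.uint8)
o[:300]=cv2.resize(T[208:246,225:326],(800,300),interpolation=2)
o[300:,:400]=cv2.resize(s[185:230,285:345],(400,300),interpolation=2)
o[300:,400:]=cv2.resize(T[217:238,288:316],(400,300),interpolation=2)
cv2.imwrite('pics/c6.png',o)
E
```

```text
clock: 11.15
position: [0.4158, -0.1833, 0.2651]
ee_rot: [1.0, 0.021, 0.001, -0.001]
ft_force: [0.3, 0.1, -0.3]
grip_width: 0.797
grasp_force: 0.0
scene [(15.519, 0.1, 0.045), (15.235, 0.08, 0.045), (13.537, 0.12, 0.045)]
top [(69.177, 0.1, 0.047), (68.478, 0.1, 0.045), (68.126, 0.12, 0.047)]
11.25
scene [  0.028 -24.     24.    -25.3    27.   ]
scene [  0.032 -25.5    24.    -25.3    27.1  ]
scene [  0.058 -24.5    24.5   -25.3    27.1  ]
scene [  0.062 -26.     24.5   -25.3    27.2  ]
top [  0.028 -22.5    25.    -24.9    25.2  ]
top [  0.032 -25.     25.    -24.9    25.2  ]
top [  0.058 -24.5    23.    -24.9    25.2  ]
top [  0.062 -24.5    23.    -24.9    25.2  ]
```

View pics/c6.png

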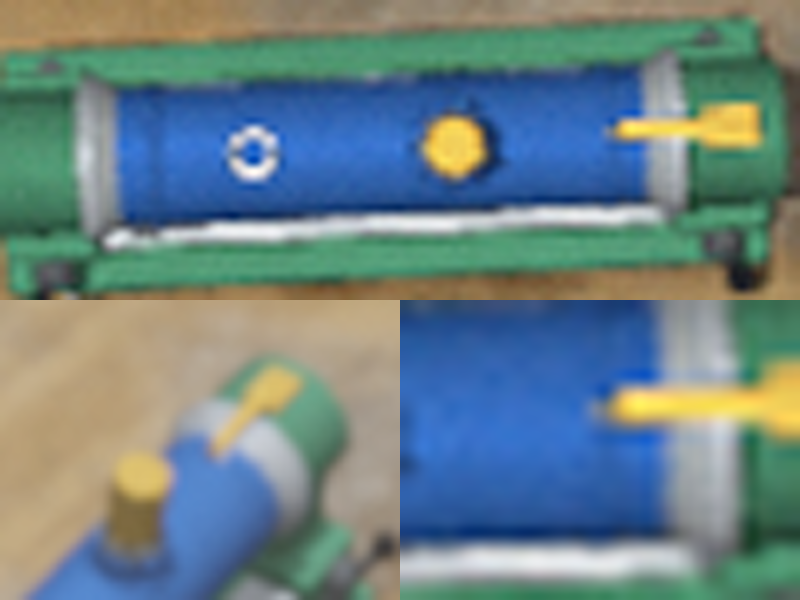

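In top, the pointer tip is at crop (615,130), the ring at (254,152) and the plug top at (455,146). The plug is nearly upright, and I quantify the remaining lean from these three.

```bash
cat >> arc.py <<'E'
from fitp import knob
def lean(n):
    T=cv2.imread(f'pics/{n}top.png');S=cv2.imread(f'pics/{n}scene.png')
    res=[]
    g=hsv(T,(15,120,90),(34,255,255),(220,208,330,246));k,l,st,ce=cv2.connectedComponentsWithStats(g.astype(np.uint8))
    big=[i for i in range(1,k) if st[i,4]>15]
    kn=min(big,key=lambda i:ce[i][0]);po=max(big,key=lambda i:ce[i][0])
    ys,xs=np.nonzero(l==po);stem=[(c,ys[xs==c].mean()) for c in range(304,313) if (xs==c).any()]
    b=cv2.cvtColor(T,cv2.COLOR_BGR2HSV).astype(float);wh=np.clip(b[...,2]*(255-b[...,1])/255-90,0,None)[221:234,250:265]
    yy,xx=np.mgrid[221:234,250:265];rg=np.array([(wh*xx).sum(),(wh*yy).sum()])/wh.sum()
    stem=np.array(stem).mean(0);print('ring',rg.round(2),'knob',ce[kn].round(2),st[kn],'stem',stem.round(2))
    def f(q):
        P=[q[0],q[1],.0955,q[2]];th=q[3]
        m=hull('top',knob(P,th),8);kc=np.array([(m.sum(0)*np.arange(560)).sum(),(m.sum(1)*np.arange(420)).sum()])/m.sum()
        return np.r_[proj('top',spot(P,th,.045,.025))[0]-rg,kc-ce[kn],proj('top',spot(P,0,q[4],.0285))[0]-stem,(q[2]-.043)/.005]
    r=least_squares(f,[.5455,.026,.043,.1,-.085],diff_step=1e-3,x_scale=[.01,.01,.05,.1,.01]);print('x y w th',r.x.round(4),r.fun.round(2))
E
python3 - <<'E'
from arc import *
lean('b')
E
```

```text
ring [256.56 227.15] knob [221.44 238.28] [220 232   5  12  25] stem [308.   223.83]
x y w th [ 0.5337  0.113   0.0471  0.0265 -0.18  ] [-31.24   3.15  28.37  -8.99  -1.37   3.45   0.82]
```

```bash
sed -i "s/kn=min(big,key=lambda i:ce\[i\]\[0\])/kn=min(big,key=lambda i:abs(ce[i][0]-282)+abs(ce[i][1]-226))/" arc.py
python3 - <<'E'
from arc import *
lean('b')
E
```

```text
ring [256.56 227.15] knob [282. 226.] [279 223   7   7  43] stem [308.   223.83]
x y w th [ 0.5502  0.0269  0.0425  0.2207 -0.0968] [ 0.02 -0.69  0.01  1.77 -0.27 -0.91 -0.1 ]
```

```bash
sed -i "s/^        m=hull.*$/        kc=proj('top',spot(P,th,-.025,.070))[0]/; s/,diff_step=1e-3//" arc.py
python3 - <<'E'
from arc import *
lean('b')
E
```

```text
ring [256.56 227.15] knob [282. 226.] [279 223   7   7  43] stem [308.   223.83]
x y w th [ 0.5464  0.0269  0.0437  0.0747 -0.0975] [-0.02 -0.63  0.01  0.21  0.01  0.4   0.13]
```

The lean is about 0.08, so I regrasp the upright plug and turn it the last few mm.

```bash
python3 -m jog '0 0 0 .04 -.05 0 .45;0 0 0 .08 -.1 0 .45;0 0 0 .11 -.145 0 .45;0 0 0 .138 -.179 0 .45;0 0 0 .138 -.179 0.02 .45;0 0 0 .138 -.179 .07 .45;0 0 0 .138 -.179 .12 .45;0 0 0 .138 -.179 .138 .45;0 0 0 .138 -.179 .138 .1;0 0 0 .138 -.179 .138 0;0 0 0 .138 -.179 .138 0;0 0 0 .138 -.179 .138 0;0 0 0 .140 -.179 .138 0;0 0 0 .142 -.179 .138 0;0 0 0 .144 -.179 .138 0;0 0 0 .144 -.179 .138 0;0 0 0 .144 -.179 .138 0' 25
python3 - <<'E'
from arc import *
state();look('c')
E
```

```text
clock: 13.38
position: [0.5523, 0.0015, 0.1281]
ee_rot: [1.0, 0.021, 0.001, -0.001]
ft_force: [-3.9, 4.8, -1.4]
grip_width: 0.215
grasp_force: 26.4
pivot r 0.0579 th -0.098 along -0.0248 F [-3.9  4.8 -1.4] w 0.215 t 13.375
scene [(9.924, -0.02, 0.045), (9.824, 0.0, 0.045), (9.033, -0.04, 0.045)]
top [(38.174, 0.02, 0.047), (38.014, 0.04, 0.047), (36.746, 0.06, 0.047)]
```

```bash
python3 -m jog '0 0 0 0 0 0 .25;0 0 0 0 0 0 .45;0 0 0 0 0 0 .45;0 0 0 0 0 -.04 .45;0 0 0 0 0 -.1 .45;0 0 0 -.05 .05 -.13 .45;0 0 0 -.1 .1 -.13 .45;0 0 0 -.14 .14 -.13 .45;0 0 0 -.14 .18 -.13 .8;0 0 0 -.14 .18 -.13 .8;0 0 0 -.14 .18 -.13 .8'
python3 - <<'E'
from arc import *
state();look('d');lean('d')
E
```

```text
clock: 14.85
position: [0.4198, -0.1845, 0.2573]
ee_rot: [1.0, 0.021, 0.001, -0.0]
ft_force: [0.5, 1.3, 0.6]
grip_width: 0.798
grasp_force: 0.0
pivot r 0.2303 th 0.625 along -0.2049 F [0.5 1.3 0.6] w 0.798 t 14.85
scene [(9.81, -0.02, 0.045), (9.629, 0.0, 0.045), (9.06, -0.04, 0.045)]
top [(64.979, 0.0, 0.047), (63.604, 0.02, 0.047), (62.713, -0.02, 0.047)]
ring [256.56 226.33] knob [282. 224.] [279 221   7   7  45] stem [308.   223.89]
x y w th [ 0.5465  0.0268  0.0435 -0.0021 -0.0974] [-0.   -0.52 -0.01  0.18  0.01  0.33  0.11]
```

The pipe is now upright: lean about 0.00 in top and -0.01 in scene. Next is the gauge: a quick yaw check and the moves.

```bash
cat >> h.py <<'E'
def tooly(ang):  # vertical tool, y axis at world angle ang
    y=np.array([np.cos(ang),np.sin(ang),0]);z=np.array([0,0,-1.]);return np.c_[np.cross(y,z),y,z]
E
python3 - <<'E'
from h import *
T=cv2.imread('pics/t1.png');S=cv2.imread('pics/s1.png')
res=[]
for lo in((4,140,110),(6,170,130),(6,190,160)):
    M={'scene':hsv(S,lo,(20,255,255),(355,150,400,190)),'top':hsv(T,lo,(20,255,255),(368,215,410,265))}
    for c in M:
        n,l,st,ce=cv2.connectedComponentsWithStats(M[c].astype(np.uint8));M[c]=l==1+st[1:,4].argmax()
    print(cv2.minAreaRect(np.argwhere(M['top'])[:,::-1].astype(np.float32)),M['scene'].sum(),M['top'].sum())
    for w0 in(.4,.5):
        g,f=fit(lambda p:box([p[0],p[1],p[2],p[3],.004]),M,[.51,-.268,.134,w0],[.005,.005,.005,.1]);print(g.round(4),round(f,3))
print(np.round(manip.get_obs()['joint_pos'],2))
a=.45-np.pi
for z in(.20,.075): rel(tooly(a),[.5098,-.268,z],0)
E
```

```text
((381.00006103515625, 240.0), (10.733125686645508, 23.25510597229004), 63.43495178222656) 191 255
[ 0.5097 -0.2688  0.135   0.4539] 0.189
[ 0.5099 -0.2688  0.1354  0.462 ] 0.186
((380.7000427246094, 239.90000915527344), (10.28591251373291, 22.807893753051758), 63.43495178222656) 156 244
[ 0.5102 -0.2687  0.1343  0.4496] 0.258
[ 0.5099 -0.2684  0.1348  0.4668] 0.26
((380.6000671386719, 240.2000274658203), (9.838699340820312, 22.360679626464844), 63.43495178222656) 87 224
[ 0.5097 -0.2691  0.1321  0.45  ] 1.201
[ 0.5091 -0.2678  0.1355  0.4517] 1.207
[ 1.02 -0.04 -0.68  1.76 -0.03  1.41 -1.18]
[-0.0021 -0.0016  1.1651  0.0858  0.0882  0.0574] rows>= 6.2
[-0.0021 -0.0016  1.1651  0.0855  0.0883  0.1824] rows>= 6.2
```

```bash
python3 -m jog '0 0 .19 .02 .02 0 1;0 0 .37 .04 .04 0 1;0 0 .56 .06 .06 0 1;0 0 .75 .086 .088 .02 1;0 0 .94 .086 .088 .05 1;0 0 1.12 .086 .088 .057 1;0 0 1.16 .086 .088 .057 1;0 0 1.16 .086 .088 .057 1;0 0 1.16 .086 .088 .057 1'
python3 - <<'E'
from h import *
a=.455-np.pi
rel(tooly(a),[.5098,-.2686,.075],0)
print(np.round(manip.get_obs()['joint_pos'],2))
E
```

```text
clock: 16.08
position: [0.5097, -0.2685, 0.2004]
ee_rot: [0.848, -0.529, 0.001, -0.001]
ft_force: [0.7, 0.7, -0.1]
grip_width: 1.003
grasp_force: 0.0
[-2.600e-03 -3.000e-04  1.000e-04  1.000e-04  3.000e-04  1.254e-01] rows>= 2.0
[ 0.9   0.28 -0.59  1.58  0.16  1.33 -2.4 ]
```

Joint 7 is near its limit on this side, so I turn the tool half round in place before descending.

```bash
python3 -m jog '0 0 -.18 0 0 0 1;0 0 -.36 0 0 0 1;0 0 -.54 0 0 0 1;0 0 -.72 0 0 0 1;0 0 -.9 0 0 0 1;0 0 -1.08 0 0 0 1;0 0 -1.26 0 0 0 1;0 0 -1.44 0 0 0 1;0 0 -1.62 0 0 0 1;0 0 -1.8 0 0 0 1;0 0 -1.98 0 0 0 1;0 0 -2.16 0 0 0 1;0 0 -2.34 0 0 0 1;0 0 -2.52 0 0 0 1;0 0 -2.7 0 0 0 1;0 0 -2.88 0 0 0 1;0 0 -3.06 0 0 0 1;0 0 -3.14 0 0 0 1;0 0 -3.14 0 0 0 1'
python3 - <<'E'
from h import *
rel(tooly(.455),[.5098,-.2686,.075],0)
print(np.round(manip.get_obs()['joint_pos'],2))
E
```

```text
clock: 18.45
position: [0.5094, -0.2691, 0.2004]
ee_rot: [0.531, 0.847, 0.001, 0.001]
ft_force: [-0.6, -0.2, 0.1]
grip_width: 1.003
grasp_force: 0.0
[ 0.0027  0.0002 -0.0035  0.0003  0.0002  0.1254] rows>= 2.0
[ 1.25  0.41 -1.07  1.56  0.37  1.38  0.6 ]
```

```bash
python3 -m jog '0 0 0 0 0 .04 1;0 0 0 0 0 .08 1;0 0 0 0 0 .11 1;0 0 0 0 0 .125 1;0 0 0 0 0 .125 1;0 0 0 0 0 .125 .6;0 0 0 0 0 .125 .4;0 0 0 0 0 .125 .3;0 0 0 0 0 .125 .2;0 0 0 0 0 .125 0;0 0 0 0 0 .125 0;0 0 0 0 0 .125 0' 40
```

```text
clock: 19.95
position: [0.5099, -0.2693, 0.0759]
ee_rot: [0.531, 0.847, 0.001, 0.001]
ft_force: [-1.5, -0.7, 5.5]
grip_width: 0.311
grasp_force: 39.9
```

The gauge is gripped (26 mm, 40 N). I lift it straight out.

```bash
python3 -m jog '0 0 0 0 0 -.01 0;0 0 0 0 0 -.03 0;0 0 0 0 0 -.06 0;0 0 0 0 0 -.1 0;0 0 0 0 0 -.14 0;0 0 0 0 0 -.18 0;0 0 0 0 0 -.18 0;0 0 0 0 0 -.18 0'
python3 - <<'E'
from arc import *
s=snap('scene','escene.png');T=snap('top','etop.png')
o=manip.get_obs();print(o['position'],np.round(o['joint_pos'],2),o['ft_force'])
# predicted foot/gauge box in images, and orange components
for c,im in(('scene',s),('top',T)):
    for t in('gauge',):
        for q in manip.outline_of(c,t)[:2]: print(c,t,round(q['confidence'],2),q['bbox'])
    g=[.5098,-.2686,.136+.18,.455,.1]
    h=proj(c,box(g));print('pred',h.min(0).round(1),h.max(0).round(1),'foot',proj(c,[.5098,-.2686,.006+.18]).round(1))
    m=hsv(im,(4,140,110),(20,255,255),(300,80,470,300));n,l,st,ce=cv2.connectedComponentsWithStats(m.astype(np.uint8));print([ (st[i].tolist(),ce[i].round(1).tolist()) for i in range(1,n) if st[i,4]>12])
rel(tooly(.043),[.5465-.1,.07,.256],0)
rel(tooly(.043),spot(p,0,.045,0)*[1,1,0]+[0,0,.256],0)
E
```

```text
clock: 20.95
position: [0.5088, -0.269, 0.2551]
ee_rot: [0.531, 0.847, 0.001, 0.001]
ft_force: [-1.3, 0.7, -1.9]
grip_width: 0.311
grasp_force: 39.6
[ 0.50854792 -0.26901702  0.25431402] [ 1.25  0.38 -1.09  1.48  0.34  1.48  0.62] [-0.07949695 -0.40051403 -2.50408152]
scene gauge 0.6 [378.4, 100.7, 401.6, 153.8]
scene gauge 0.24 [264.7, 205.7, 324.0, 268.9]
pred [377.9  98.8] [400.2 150.6] foot [[382.3 151.1]]
[([387, 100, 14, 19, 207], [393.7, 109.4]), ([380, 143, 11, 5, 30], [384.8, 145.4])]
top gauge 0.52 [377.3, 237.1, 398.9, 251.9]
pred [375.3 227.8] [414.7 250. ] foot [[385.6 239.7]]
[([386, 237, 12, 14, 122], [391.8, 243.1])]
[ 0.0012 -0.0015  0.4085  0.3322  0.092  -0.0011] rows>= 5.5
[ 0.0012 -0.0015  0.4085  0.2907  0.1798 -0.001 ] rows>= 5.5
```

```bash
python3 -m jog '0 0 .1 .055 .015 0 0;0 0 .2 .11 .03 0 0;0 0 .3 .165 .046 0 0;0 0 .4085 .22 .062 0 0;0 0 .4085 .275 .077 0 0;0 0 .4085 .33 .092 0 0;0 0 .4085 .31 .14 0 0;0 0 .4085 .2907 .1798 0 0;0 0 .4085 .2907 .1798 0 0;0 0 .4085 .2907 .1798 0 0;0 0 .4085 .2907 .1798 0 0'
python3 - <<'E'
from arc import *
s=snap('scene','fscene.png');T=snap('top','ftop.png')
o=manip.get_obs();P=o['position'];print(P,np.round(o['joint_pos'],2))
zt=P[2]-.0399+.1
for c,im,b in(('scene',s,(230,150,350,300)),('top',T,(200,180,330,270))):
    g=[P[0],P[1],zt,.043,.1];h=proj(c,box(g));print('pred',h.min(0).round(1),h.max(0).round(1),'top c',proj(c,[P[0],P[1],zt]).round(1),'bottom c',proj(c,[P[0],P[1],zt-.1]).round(1))
    m=hsv(im,(4,140,110),(20,255,255),b);n,l,st,ce=cv2.connectedComponentsWithStats(m.astype(np.uint8));print(c,[ (st[i].tolist(),ce[i].round(1).tolist()) for i in range(1,n) if st[i,4]>12])
F=[]
for _ in range(4): snap('top');F.append(manip.get_obs()['ft_force'])
print(np.mean(F,0),np.std(F,0))
E
```

```text
clock: 22.52
position: [0.5434, 0.0715, 0.2554]
ee_rot: [0.691, 0.723, 0.001, 0.0]
ft_force: [-0.6, 0.3, -1.1]
grip_width: 0.31
grasp_force: 40.3
[0.54347084 0.07075489 0.25593714] [ 0.81  0.39 -1.29  1.54  0.38  1.49 -0.45]
pred [272.5 167.5] [303.2 225.5] top c [[288.1 179. ]] bottom c [[286.7 213.5]]
scene [([275, 174, 17, 20, 228], [284.0, 183.6]), ([275, 215, 16, 7, 32], [282.1, 218.7])]
pred [239.3 216. ] [267.4 230.1] top c [[252.9 222.2]] bottom c [[255.1 224.5]]
top []
[ 0.27456942  0.02497779 -1.24493644] [0.32352746 0.70597789 0.79867163]
```

```bash
python3 - <<'E'
from h import *
rel(tooly(.0435),[.544,.0717,.195],0)
rel(tooly(.0435),[.544,.0717,.1815],0)
E
python3 -m jog '0 0 0 .001 .0005 .02 0;0 0 0 .001 .0005 .04 0;0 0 0 .001 .0005 .055 0;0 0 0 .001 .0005 .061 0;0 0 0 .001 .0005 .061 0;0 0 0 .001 .0005 .061 0;0 0 0 .001 .0005 .061 0;0 0 0 .001 .0005 .061 0'
python3 - <<'E'
from h import *
F=[]
for _ in range(6): snap('scene');o=manip.get_obs();F.append(np.r_[o['ft_force'],o['position']])
print(np.mean(F,0).round(4),np.std(F,0).round(4),o['clock'])
E
```

```text
[ 0.0029  0.0004 -0.0012  0.0013 -0.      0.061 ] rows>= 1.0
[ 0.0029  0.0004 -0.0012  0.0013 -0.0001  0.0745] rows>= 1.2
clock: 23.82
position: [0.5449, 0.072, 0.1949]
ee_rot: [0.692, 0.722, 0.001, 0.001]
ft_force: [-0.3, 0.7, -1.4]
grip_width: 0.309
grasp_force: 40.3
[ 0.0128  0.0864 -1.4593  0.5448  0.0719  0.1947] [3.629e-01 2.934e-01 5.336e-01 0.000e+00 0.000e+00 1.000e-04] 24.125
```

No contact yet, with a baseline of Fz about -1.5 N. I approach contact in small steps.

```bash
python3 -m jog '0 0 0 0 -.0005 .003 0;0 0 0 0 -.0005 .006 0;0 0 0 0 -.0005 .009 0;0 0 0 0 -.0005 .0095 0;0 0 0 0 -.0005 .0095 0;0 0 0 0 -.0005 .0095 0;0 0 0 0 -.0005 .0095 0'
python3 - <<'E'
from arc import *
F=[]
for _ in range(6): s=snap('scene','gscene.png');o=manip.get_obs();F.append(np.r_[o['ft_force'],o['position']])
print(np.mean(F,0).round(4),np.std(F,0).round(4),o['clock']);print(ringfit(s,'scene'))
E
```

```text
clock: 25.0
position: [0.5442, 0.0719, 0.1852]
ee_rot: [0.692, 0.722, 0.001, 0.001]
ft_force: [-0.7, 0.3, 0.6]
grip_width: 0.312
grasp_force: 40.6
[-0.6841 -0.2389  0.6708  0.5442  0.0719  0.1852] [0.5502 0.3229 0.3435 0.     0.     0.    ] 25.3
[(-13.709, 0.5, 0.039), (-13.726, 0.5, 0.041), (-13.727, 0.48, 0.041)]
```

Contact: about 2.1 N, i.e. around 2.5 mm in, which agrees with geometry. I press 3.4 mm more.

```bash
python3 -m jog '0 0 0 0 0 .001 0;0 0 0 0 0 .002 0;0 0 0 0 0 .0034 0;0 0 0 0 0 .0034 0;0 0 0 0 0 .0034 0;0 0 0 0 0 .0034 0;0 0 0 0 0 .0034 0'
python3 - <<'E'
from arc import *
F=[]
for _ in range(12): s=snap('scene','iscene.png');o=manip.get_obs();F.append(np.r_[o['ft_force'],o['torque'],o['position']])
print(np.mean(F,0).round(4),np.std(F,0).round(3),o['clock'])
P=o['position'];T=snap('top','itop.png')
a=proj('scene',box([P[0],P[1],P[2]+.0601,.043,.1]));print('pred',a.min(0).round(1),a.max(0).round(1))
m=hsv(s,(4,140,110),(20,255,255),(230,150,350,300));n,l,st,ce=cv2.connectedComponentsWithStats(m.astype(np.uint8));print([ (st[i].tolist(),ce[i].round(1).tolist()) for i in range(1,n) if st[i,4]>12])
for t in('spare_coupler','tape_roll','slide_caliper'):
    for q in manip.outline_of('scene',t)[:1]: print(t,round(q['confidence'],2),q['bbox'])
E
```

```text
clock: 26.18
position: [0.5443, 0.0719, 0.1818]
ee_rot: [0.692, 0.722, 0.001, 0.001]
ft_force: [-0.2, -0.1, 1.5]
grip_width: 0.309
grasp_force: 40.8
[-0.7113 -0.3226  1.7131 -0.048   0.2815 -0.0139  0.5443  0.0719  0.1817] [0.333 0.574 0.384 0.023 0.029 0.023 0.    0.    0.   ] 26.775
pred [271.8 193.8] [300.5 247.4]
[([274, 200, 16, 19, 203], [282.5, 209.5]), ([275, 238, 14, 6, 20], [281.6, 241.1])]
spare_coupler 0.88 [213.0, 313.3, 255.0, 376.8]
tape_roll 0.78 [234.0, 173.5, 269.7, 215.0]
slide_caliper 0.47 [311.8, 151.9, 343.4, 161.5]
```

The force has risen 3.2 N, which matches half way in both force and geometry. One last check that the plug hasn't turned, then hand in.

Run:
```python
from arc import *
for f in('bscene','dscene','iscene'):
    m=hsv(cv2.imread(f'pics/{f}.png'),(14,90,70),(34,255,255),(296,203,316,226));ys,xs=np.nonzero(m);print(f,len(xs),xs.mean().round(2),ys.mean().round(2))
```

```text
bscene 109 303.79 212.68
dscene 120 302.28 211.69
iscene 68 303.54 214.93
```

Run:
```python
from arc import *
for f in('bscene','dscene','escene','iscene'):
    m=hsv(cv2.imread(f'pics/{f}.png'),(14,90,60),(34,255,255),(296,203,316,226));print(f,[(r,np.nonzero(m[r])[0].min(),np.nonzero(m[r])[0].max()) for r in range(206,222) if m[r].any()])
```

```text
bscene [(206, np.int64(296), np.int64(297)), (207, np.int64(296), np.int64(296)), (208, np.int64(303), np.int64(307)), (209, np.int64(302), np.int64(308)), (210, np.int64(302), np.int64(309)), (211, np.int64(302), np.int64(309)), (212, np.int64(301), np.int64(309)), (213, np.int64(301), np.int64(309)), (214, np.int64(301), np.int64(308)), (215, np.int64(301), np.int64(308)), (216, np.int64(301), np.int64(307)), (217, np.int64(301), np.int64(307)), (218, np.int64(302), np.int64(307)), (219, np.int64(302), np.int64(307)), (220, np.int64(302), np.int64(307)), (221, np.int64(304), np.int64(304))]
dscene [(206, np.int64(296), np.int64(304)), (207, np.int64(300), np.int64(306)), (208, np.int64(299), np.int64(307)), (209, np.int64(299), np.int64(307)), (210, np.int64(299), np.int64(307)), (211, np.int64(299), np.int64(307)), (212, np.int64(299), np.int64(306)), (213, np.int64(299), np.int64(306)), (214, np.int64(299), np.int64(306)), (215, np.int64(299), np.int64(306)), (216, np.int64(299), np.int64(306)), (217, np.int64(300), np.int64(306)), (218, np.int64(300), np.int64(306)), (219, np.in
[... 377 characters left out ...]
nt64(299), np.int64(306)), (215, np.int64(299), np.int64(306)), (216, np.int64(299), np.int64(306)), (217, np.int64(300), np.int64(306)), (218, np.int64(300), np.int64(306)), (219, np.int64(301), np.int64(305)), (220, np.int64(303), np.int64(304))]
iscene [(209, np.int64(305), np.int64(306)), (210, np.int64(304), np.int64(307)), (211, np.int64(304), np.int64(307)), (212, np.int64(303), np.int64(307)), (213, np.int64(302), np.int64(306)), (214, np.int64(300), np.int64(306)), (215, np.int64(299), np.int64(306)), (216, np.int64(299), np.int64(306)), (217, np.int64(300), np.int64(306)), (218, np.int64(300), np.int64(306)), (219, np.int64(301), np.int64(306)), (220, np.int64(302), np.int64(305))]
```

The plug's right and lower edges are unchanged; its upper left is only occluded by the gripper. I hand in.

```bash
python3 -c "
from workcell import manip
print(manip.hand_in())"
```

```text
the job is handed in; nothing more can be done
None
```

I've handed in the job (no verdict came back): the pipe was turned until the ring is on top, lean about 0.00 rad, and the plug released; the gauge is held on the ring with its foot about half way in (3.2 N, roughly 6 mm), and no contact with the coupler, tape roll or caliper was seen, though the caliper was partly hidden in the last picture.

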